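# Prop the jar clamp open and pack the jar

## Task

The amber tablet jar is trapped in the blue clamp by its yellow sprung catch, which snaps back as soon as it is let go. Push the square block of light wood down into the gap between the blue post and the sloping yellow jaw, all the way to the clamp's base plate, so that it forces the catch back and keeps it open by itself; let go of it there. Then lift the jar out of the clamp and stand it upright in the open cardboard carton, leaving the block wedged in the clamp and never tipping the jar over.

Things in the scene. Friction and masses are not known exactly. Their poses are not given: they have to be found in the camera images.
- clamp: Blue clamp fixed to the table. Origin: centre of the underside of its base plate (230 mm in x, 110 in y, 8 thick), z up. Jar seat: black cup, inner diameter 56, wall top 26 mm up, centred at x -70; its floor is 11 mm up. Blue post 56 wide, 82 high, upright face to +x at x +32, its top 20 mm sloping back about 10. Then the gap, then the catch's yellow jaw; low rails (21 mm) at y +-31.
- gap (a point): Where the block's underside centre belongs: on the base plate's top, midway across, 18 mm from the post's face (clamp x +50, y 0, z +8 mm). Axes as the clamp's. The block goes in square to the clamp, straight down; it slides down the sloping jaw and drives the catch to +x. The mouth on top is about 60 mm wide. The post rises 74 mm and the jaw 84 mm above this point.
- catch (a joint): Yellow sliding catch: 0 = closed, grows to 0.030 m along the clamp's +x. Spring closes it with 3 N (5 N at 16 mm); pressing the block in takes up to 20 N. Jaw face at clamp x +52 when closed, above 40 mm sloping away 30 deg to x +82 at 92 high. Nose, 26 wide, 99 to 107 mm up, covers the jar's rim by 10 mm, clears it from 0.010 m; block home gives 0.016. Nose's upright is between jar and post.
- block: The prop: loose upright block of light wood, 36 x 36 mm square, 130 mm tall, 0.1 kg, standing on the table at the robot's left. Origin: centre of its underside, z up, x and y square to its sides. Hold it by its top 40 mm: once home it stands about 45 mm out of the jaws. Not the thin dark slat (12 x 60 x 90 mm), which is too thin.
- jar: Amber tablet jar, white cap, paper label: straight upright cylinder, 50 mm diameter, 85 mm tall, 0.17 to 0.29 kg, standing in the clamp's seat. Origin: centre of its underside, z up. Take it from above by its upper 45 mm with the fingers on its two sides along the clamp's y, where nothing is in the way. Not the white jar with a blue cap.
- carton: Open shallow cardboard carton, 170 x 170 mm, 45 mm high, walls and floor 5 mm, fixed, empty, at the robot's right. Origin: centre of its underside, z up, sides along its x and y. The jar, standing in it, has its underside 5 mm above this origin.

How it is judged:
By the outcome, as a careful person would: the job done as asked, in the order asked, and still so for the second after the job is handed in, with the robot touching nothing.
It also fails if it takes over 62 s, if anything falls off the work surface, if the arm or the gripper's body presses on something with over 40 N, if the wrist force passes 120 N, or if a joint passes its speed limit or range.

## Robot

A 7-joint arm with a two-finger parallel gripper is mounted at the origin on the work surface. World frame = base frame: x ahead of the robot, y to its left, z up, the work surface at z = 0. Lengths are in m, angles in rad, forces in N, time in s.
With the tool pointing down it reaches from about 0.425 to 0.875 m from the base axis. Payload 4.7 kg.
Tool frame: the origin (TCP) lies between the finger pads; the fingertips stand 14 mm ahead of it and the grasp point (between the pads) lies 5 mm behind it; z points along the fingers, y is the line along which they close (so a half turn about z gives the same grasp; the last joint's range is limited). The gripper opens to 87 mm and grips with 3 to 60 N. Pads are 19 mm wide; open, the fingers measure 117 mm over their backs; the gripper's body (75 mm by 190 mm) begins 51 mm behind the grasp point.
Start: joints at [0.014, 0.321, -0.07, 1.45, 0.023, 1.371, -0.057], TCP at [0.65, -0, 0.237] pointing down, gripper open.
Joint ranges: [-2.86, 2.86], [-0.3, 2.09], [-1.38, 1.24], [0.06, 2.45], [-1.56, 4.7], [0.09, 2.05], [-2.69, 2.69]. Speed limits (rad/s): [2.57, 2.57, 3.14, 3.14, 3.14, 3.14, 3.14].

## Interface

Orientations are given as a rotation vector (axis times angle).
In Python, from bench import ctrl gives the robot as it stands.
- The arm moves only by the tool step_arm, never from a script. Its argument "commands" is a list of rows, each an object with "travel": the shift along the tool's x, y, z in m, a list of three; "turn": the turn, a rotation vector about the tool's x, y, z in degrees, a list of three. A call has 1 to 5 rows; each row is the pose to reach, as a shift and turn from the pose commanded when the call began, along the tool's axes at that moment; what a row does not reach only later rows make up. A row lasts 1/10 s, in which the tool goes at most 50 mm and 8.59 degrees, less where a joint would pass 70% of its speed; a pose out of reach is approached as far as the arm can. A call with a gripper value outside its range is refused whole. "gripper" is the opening, from 0 (shut) to 1 (fully open), set as the call begins (left out, the last holds). The fingers move at their own pace and stop on an object; "force" is the grip in N (left out, the last holds). Time passes only in rows, so rows that repeat a pose let the fingers close. It gives the time, the measured TCP pose, the force, the opening and the grip force at its end, in the units of the state.
- ctrl.get_state(): the state, without advancing time (a new reading comes with each control period).
- ctrl.get_image(name): name is "scene" or "side" or "wrist"; returns the picture (480x640x3 uint8, red, green, blue); there is no depth.
- ctrl.camera_model(name): a dict with "fx", "fy", "cx", "cy" (pixels), "k1" (the pictures are not rectified: a ray, as slopes to the right and down, at radius r is drawn at 1 + k1 r^2 times it, then the intrinsics apply), "R" (3x3) and "t" (3): a world point X has camera coordinates R X + t; the wrist camera has in their place "T_tool_cam" (4x4, takes a point from camera to tool coordinates, whose origin is the TCP and whose axes are the flange's). Camera axes: x right, y down, z forward; pixel columns grow to the right and rows downward; lengths in m; the calibration is good to about 2 mm. A picture is of the moment at which its call begins: read the wrist's pose just before it. camera_model takes no time and is no camera call.
- ctrl.close_job(): hands the job in; it is judged then, once.
The state is a dict: "time": time; "joint_positions": joint angles; "qd": joint speeds; "joint_torque": joint torques, N m; "position": TCP position; "tool_rot": TCP orientation; "ft_force": force on the tool from outside, world axes, zero at the start; "torque": the same for the moment, N m; "grip_width": opening from 0.0 (shut) to 1.0 (fully open); "grip_force": force on a finger pad.
Only numpy, scipy, OpenCV 4.12 (cv2) and the standard library are available. Lean on these libraries where they do the work, as an engineer would, in place of code of your own. Each camera call takes 0.05 s, during which the arm holds its last target. There are 200 camera calls.

## Working session

There is one attempt and no reset: what is moved stays moved. The work goes in short steps, Python scripts to look and compute and a tool call to move; the robot and the scene stay as the last step left them, time stands still between calls to the robot, and variables do not carry over. Pictures are saved under pics/ and viewed, at most 12 in all, crops included, and the job is handed in when it is done.

Besides the shell and the picture viewer there is one more tool, called after "Request:" by a JSON object that holds its "method" and its "body". step_arm: Moves the arm, as the interface text tells. Its arguments: {"type":"object","properties":{"commands":{"type":"array"},"gripper":{"type":"number"},"force":{"type":"number"}},"required":["commands"]}

```bash
mkdir -p pics; cat > h.py <<'E'
import numpy as np,cv2
from bench import ctrl
from scipy.spatial.transform import Rotation as Ro
def snap(n,f):
    s=ctrl.get_state(); im=ctrl.get_image(n); cv2.imwrite('pics/'+f,im[:,:,::-1]); return s
def cam(n,s=None):
    m=ctrl.camera_model(n)
    if n=='wrist':
        T=np.eye(4);T[:3,:3]=Ro.from_rotvec(s['tool_rot']).as_matrix();T[:3,3]=s['position']
        W=np.linalg.inv(T@np.array(m['T_tool_cam']));return m,W[:3,:3],W[:3,3]
    return m,np.array(m['R']),np.array(m['t'])
def ray(c,u,v):
    m,R,t=c;d=np.array([(u-m['cx'])/m['fx'],(v-m['cy'])/m['fy']]);p=d.copy()
    for _ in range(20):p=d/(1+m['k1']*(p@p))
    return -R.T@t,R.T@np.array([p[0],p[1],1])
def onz(c,u,v,z):
    o,d=ray(c,u,v);return o+d*(z-o[2])/d[2]
def proj(c,X):
    m,R,t=c;q=R@np.array(X)+t;p=q[:2]/q[2];p=p*(1+m['k1']*(p@p));return p*[m['fx'],m['fy']]+[m['cx'],m['cy']]
E
python3 - <<'E'
from h import *
s=snap('scene','s1.png');snap('side','d1.png')
print(s)
for n in('scene','side'):
    c=cam(n);print(n,-c[1].T@c[2],c[1][2])
E
```

```text
{'time': 0.0, 'joint_positions': array([ 0.01409736,  0.32179914, -0.07010362,  1.45161659,  0.02259048,
        1.37080812, -0.05687623]), 'qd': array([ 2.67033145e-04, -7.36999285e-04,  2.49042770e-04,  1.55820567e-03,
       -4.72524279e-04, -1.70267109e-03, -9.14854575e-05]), 'joint_torque': array([-2.58547143e-04, -4.91284704e+01, -4.03903294e-01, -3.12526345e+01,
       -6.40594075e-02,  4.37659642e-02,  1.61017233e-04]), 'position': array([ 6.49494567e-01, -3.15028741e-05,  2.35506450e-01]), 'tool_rot': array([-2.22048082e+00, -2.22064006e+00,  2.13544284e-03]), 'ft_force': array([-0.31751949, -0.0588777 ,  0.13175682]), 'torque': array([0.02149605, 0.01686311, 0.06144293]), 'grip_force': 0.0, 'grip_width': 0.999521863854085}
scene [ 1.17900336 -0.37609805  0.68299097] [-0.67409334  0.37216882 -0.6380349 ]
side [ 0.11678939 -0.64665898  0.76934654] [ 0.35625822  0.62641264 -0.69331615]
```

View pics/s1.png

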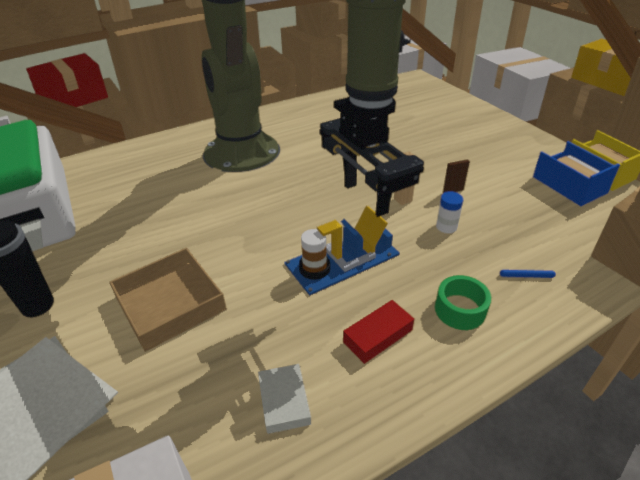

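View pics/d1.png

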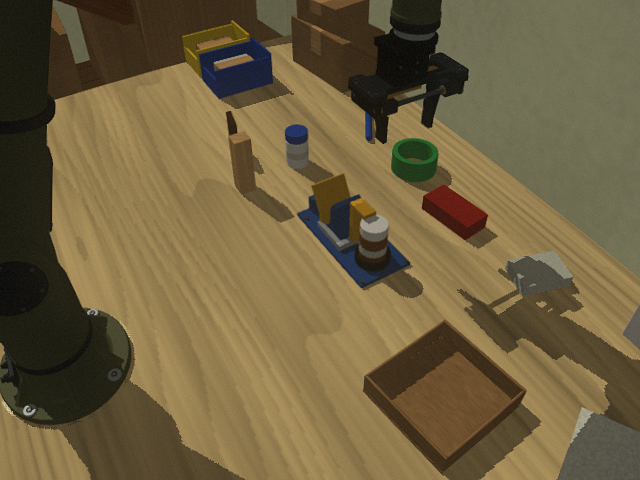

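The scene view shows the clamp at (340,255), the carton at (168,300) and the block hidden behind the gripper. The side view shows the block at (242,163), the clamp at (355,235) and the carton at (445,395). I'll enlarge these.

```bash
python3 - <<'E'
import cv2
a=cv2.imread('pics/d1.png')[105:295,220:420];b=cv2.imread('pics/s1.png')[190:310,270:410]
cv2.imwrite('pics/d2.png',cv2.resize(a,(800,760))[ :600] if 0 else cv2.resize(a,None,fx=3.15,fy=3.15,interpolation=2))
cv2.imwrite('pics/s2.png',cv2.resize(b,None,fx=5,fy=5,interpolation=2))
E
```

```text
(no output)
```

View pics/d2.png

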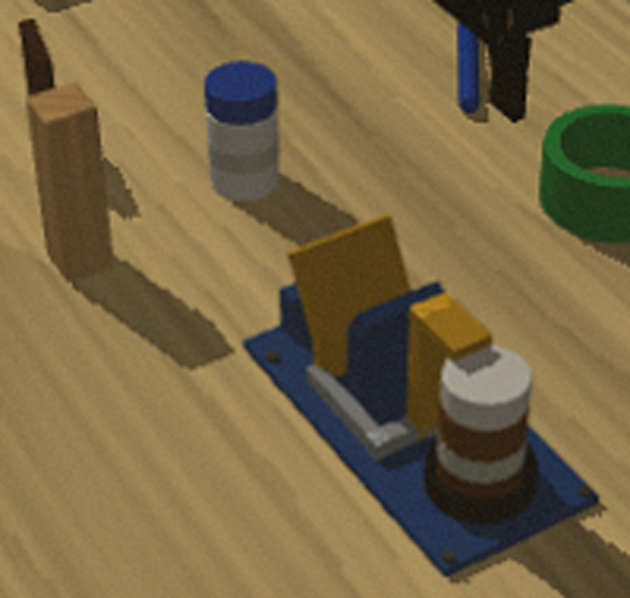

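View pics/s2.png

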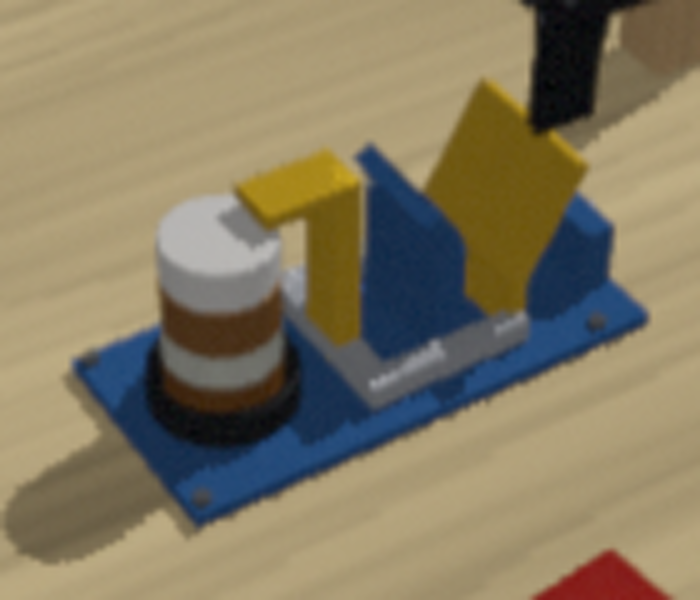

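The crops show the plate corners clearly: side (298,214), (362,287), (409,263), scene (285,263), (310,294), (399,254). The block base is near side (243,194), (255,188).

```bash
python3 - <<'E'
from h import *
c=cam('side');e=cam('scene')
P=lambda c,l,z:print(np.round([onz(c,u,v,z) for u,v in l],4)[:,:2].tolist())
S=lambda l:[(220+u/3.15,105+v/3.15) for u,v in l]
Q=lambda l:[(270+u/5,190+v/5) for u,v in l]
P(c,S([(245,345),(447,574),(597,497)]),.008)
P(e,Q([(75,367),(198,520),(647,318)]),.008)
print('block');P(c,S([(47,258),(75,281),(110,262)]),0);P(c,S([(30,100),(97,108),(78,85)]),.13)
print('carton');P(c,[(445,322),(364,378),(525,392)],.045);P(e,[(111,288),(184,250),(223,295)],.045)
E
```

```text
[[0.4972, 0.1192], [0.5034, -0.1065], [0.6106, -0.1013]]
[[0.514, -0.1022], [0.6184, -0.0989], [0.6132, 0.1265]]
block
[[0.4274, 0.2741], [0.4338, 0.2419], [0.4625, 0.2481]]
[[0.4294, 0.2704], [0.462, 0.24], [0.4624, 0.27]]
carton
[[0.5586, -0.2619], [0.392, -0.2822], [0.5794, -0.4252]]
[[0.4407, -0.4439], [0.4049, -0.2842], [0.569, -0.2568]]
```

Request:
{"method": "step_arm", "body": {"commands": [{"travel": [0.26,-0.205,-0.045],"turn": [0,0,-12]},{"travel": [0.26,-0.205,-0.045],"turn": [0,0,-12]},{"travel": [0.26,-0.205,-0.045],"turn": [0,0,-12]},{"travel": [0.26,-0.205,-0.045],"turn": [0,0,-12]},{"travel": [0.26,-0.205,-0.045],"turn": [0,0,-12]}], "gripper": 1}}

```text
time: 0.6
position: [0.495, 0.1957, 0.2701]
tool_rot: [1.977, 2.441, -0.001]
ft_force: [0.2, 0.7, 0.9]
grip_width: 0.996
grip_force: 0.0
```

Request:
{"method": "step_arm", "body": {"commands": [{"travel": [0,0,0]}]}}

```text
$.commands[0]: bad value
```

Request:
{"method": "step_arm", "body": {"commands": [{"travel": [0.062,-0.03,0],"turn": [0,0,0]},{"travel": [0.062,-0.03,0],"turn": [0,0,0]},{"travel": [0.062,-0.03,0],"turn": [0,0,0]},{"travel": [0.062,-0.03,0],"turn": [0,0,0]}]}}

```text
time: 1.0
position: [0.4546, 0.2483, 0.27]
tool_rot: [1.976, 2.441, -0.001]
ft_force: [1.2, -0.6, 0.3]
grip_width: 1.003
grip_force: 0.0
```

```bash
python3 - <<'E'
from h import *
s=snap('wrist','w1.png');print(s['position'],s['tool_rot'],s['qd'].round(3))
c=cam('wrist',s)
for X in [(.445,.26,.13),(.445,.26,0)]:print(proj(c,X))
print(ctrl.camera_model('wrist')['T_tool_cam'])
E
```

```text
[0.45461938 0.24826383 0.26996769] [ 1.97634088e+00  2.44097232e+00 -1.09112085e-03] [ 0.022  0.011  0.032 -0.006  0.004 -0.     0.   ]
[314.71058088 209.10494415]
[317.94408651 178.52401243]
[[-4.36330296e-05 -9.54128130e-01 -2.99398580e-01  8.40513888e-02]
 [ 9.99999971e-01  2.95872981e-05 -2.40024858e-04  8.25073306e-04]
 [ 2.37872864e-04 -2.99398582e-01  9.54128101e-01 -1.47966954e-01]
 [ 0.00000000e+00  0.00000000e+00  0.00000000e+00  1.00000000e+00]]
```

View pics/w1.png

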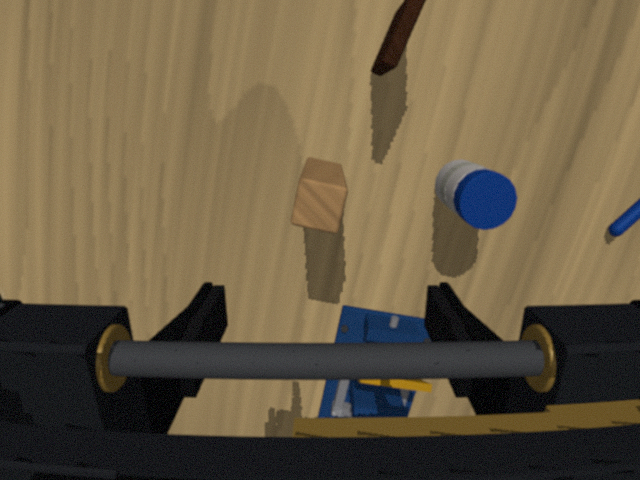

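The wrist view shows the block top corners at about (291,223), (337,233), (347,189), (302,180); the white jar is at (485,198), outside the gripper's path.

```bash
python3 - <<'E'
from h import *
s=ctrl.get_state();c=cam('wrist',s)
p=np.array([onz(c,u,v,.13) for u,v in [(291,223),(337,233),(347,189),(302,180)]]);m=p.mean(0)
print(p.round(4),m)
for a,b in[(0,1),(3,2),(0,3),(1,2)]:
    d=p[b]-p[a];print(np.degrees(np.arctan2(d[1],d[0])),np.linalg.norm(d))
R=Ro.from_rotvec(s['tool_rot']).as_matrix();print(s['position'],R.T@([*m[:2],.27]-s['position']),R.round(3))
E
```

```text
[[0.4309 0.2456 0.13  ]
 [0.465  0.2451 0.13  ]
 [0.465  0.2782 0.13  ]
 [0.4327 0.278  0.13  ]] [0.44838685 0.26173089 0.13      ]
-0.8943108389428842 0.0341132063895301
0.45081624774881557 0.03223862207106109
86.76725226207937 0.03239705833476007
90.07693255668212 0.0331316329549064
[0.45521397 0.24747801 0.26990347] [ 0.01535401 -0.00374234 -0.00011151] [[-0.206  0.979  0.   ]
 [ 0.979  0.206 -0.001]
 [-0.001 -0.    -1.   ]]
```

Request:
{"method": "step_arm", "body": {"commands": [{"travel": [0.0155,-0.0035,0.06],"turn": [0,0,12.5]},{"travel": [0.0155,-0.0035,0.06],"turn": [0,0,12.5]},{"travel": [0.0155,-0.0035,0.06],"turn": [0,0,12.5]},{"travel": [0.0155,-0.0035,0.06],"turn": [0,0,12.5]}]}}

```text
time: 1.45
position: [0.449, 0.2621, 0.2105]
tool_rot: [2.232, 2.211, 0.0]
ft_force: [-0.1, -0.5, 0.8]
grip_width: 0.999
grip_force: 0.0
```

```bash
python3 - <<'E'
from h import *
s=snap('wrist','w2.png')
R=Ro.from_rotvec(s['tool_rot']).as_matrix();print(s['position'],R.T@([.4484,.2617,.105]-s['position']),R.round(3))
c=cam('wrist',s);print([proj(c,(.4484+a,.2617+b,.13)).round() for a,b in((-.018,-.018),(.018,-.018),(.018,.018),(-.018,.018))])
E
```

```text
[0.44902972 0.26207309 0.21054143] [-0.00035441 -0.00066533  0.10554127] [[ 0.01  1.    0.  ]
 [ 1.   -0.01 -0.  ]
 [-0.    0.   -1.  ]]
[array([294., 285.]), array([354., 284.]), array([355., 227.]), array([292., 227.])]
```

View pics/w2.png

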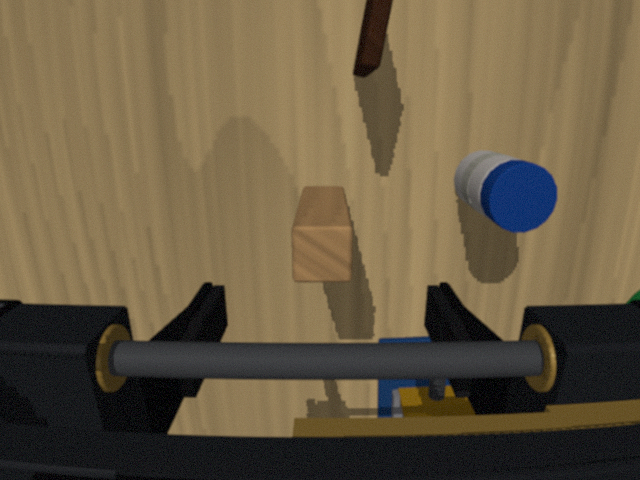

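The block is square to the tool and centred (top 293–352 x 226–281).

Request:
{"method": "step_arm", "body": {"commands": [{"travel": [0,-0.001,0.1055],"turn": [0,0,0]},{"travel": [0,-0.001,0.1055],"turn": [0,0,0]},{"travel": [0,-0.001,0.1055],"turn": [0,0,0]},{"travel": [0,-0.001,0.1055],"turn": [0,0,0]}]}}

```text
time: 1.9
position: [0.4471, 0.2629, 0.1052]
tool_rot: [-2.231, -2.211, 0.001]
ft_force: [0.2, 0.3, -0.3]
grip_width: 0.999
grip_force: 0.0
```

Request:
{"method": "step_arm", "body": {"commands": [{"travel": [0,0,0],"turn": [0,0,0]},{"travel": [0,0,0],"turn": [0,0,0]},{"travel": [0,0,0],"turn": [0,0,0]},{"travel": [0,0,0],"turn": [0,0,0]},{"travel": [0,0,0],"turn": [0,0,0]}], "gripper": 0, "force": 55}}

```text
time: 2.4
position: [0.4471, 0.2635, 0.1053]
tool_rot: [2.231, 2.211, 0.001]
ft_force: [0.4, -0.2, -1.0]
grip_width: 0.628
grip_force: 0.0
```

Request:
{"method": "step_arm", "body": {"commands": [{"travel": [0,0,0],"turn": [0,0,0]},{"travel": [0,0,0],"turn": [0,0,0]},{"travel": [0,0,0],"turn": [0,0,0]},{"travel": [0,0,0],"turn": [0,0,0]},{"travel": [0,0,0],"turn": [0,0,0]}]}}

```text
time: 2.9
position: [0.4467, 0.2633, 0.1047]
tool_rot: [2.231, 2.212, -0.0]
ft_force: [-0.5, 0.4, -0.8]
grip_width: 0.406
grip_force: 55.0
```

Request:
{"method": "step_arm", "body": {"commands": [{"travel": [0,0,-0.05],"turn": [0,0,0]},{"travel": [0,0,-0.1],"turn": [0,0,0]},{"travel": [0,0,-0.15],"turn": [0,0,0]},{"travel": [-0.02,0.01,-0.165],"turn": [0,0,0]},{"travel": [-0.06,0.025,-0.165],"turn": [0,0,0]}]}}

```text
time: 3.4
position: [0.4718, 0.207, 0.2736]
tool_rot: [2.222, 2.219, 0.012]
ft_force: [1.2, 0.7, -1.9]
grip_width: 0.408
grip_force: 55.0
```

Request:
{"method": "step_arm", "body": {"commands": [{"travel": [-0.235,0.085,0],"turn": [0,0,-2]},{"travel": [-0.235,0.085,0],"turn": [0,0,-2]},{"travel": [-0.235,0.085,0],"turn": [0,0,-2]},{"travel": [-0.235,0.085,0],"turn": [0,0,-2]},{"travel": [-0.235,0.085,0],"turn": [0,0,-2]}]}}

```text
time: 3.9
position: [0.5543, -0.0346, 0.2695]
tool_rot: [2.192, 2.25, -0.0]
ft_force: [1.3, 0.7, -1.2]
grip_width: 0.41
grip_force: 55.0
```

Request:
{"method": "step_arm", "body": {"commands": [{"travel": [0,0,0],"turn": [0,0,0]},{"travel": [0,0,0],"turn": [0,0,0]}]}}

```text
time: 4.1
position: [0.554, -0.0341, 0.269]
tool_rot: [-2.195, -2.246, 0.001]
ft_force: [-0.2, -0.5, -1.1]
grip_width: 0.406
grip_force: 55.0
```

```bash
python3 - <<'E'
from h import *
s=snap('wrist','w3.png');print(s['position'],s['grip_width'],s['qd'].round(2),s['ft_force'])
c=cam('wrist',s)
for n,a,b,z in(('gap',.05,0,.008),('post+',.032,.028,.062),('jawtop',.082,0,.092)):
    t=np.radians(91.7);x=np.array([.559,.0105])+[a*np.cos(t)-b*np.sin(t),a*np.sin(t)+b*np.cos(t)];print(n,proj(c,[*x,z]))
E
```

```text
[ 0.55401687 -0.03405079  0.26901709] 0.4060513910266712 [-0.03 -0.01 -0.05  0.01 -0.01  0.   -0.  ] [-0.23171816 -0.49954821 -1.0789515 ]
gap [331.35910814  95.91392421]
post+ [298.50562216 116.93808905]
jawtop [332.56999079  48.07211622]
```

View pics/w3.png

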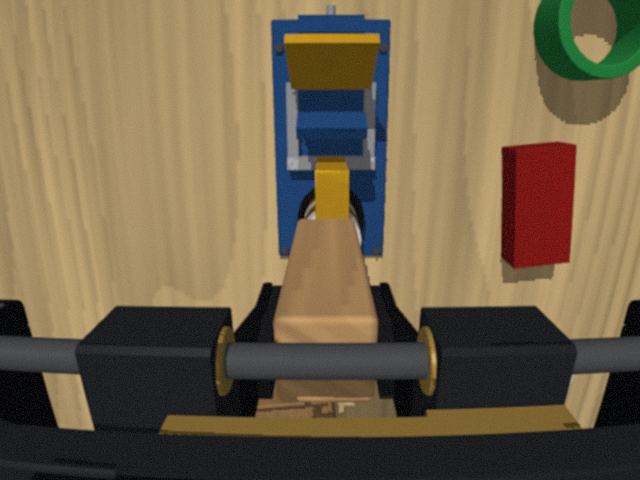

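The wrist view shows the whole clamp: plate corners (273,21), (390,21), (278,255), (382,257), jaw top edge (285–379,36), nose (316–349,165–218), and the block's bottom far edge at (296–355,221).

```bash
python3 - <<'E'
from h import *
s=ctrl.get_state();c=cam('wrist',s)
P=lambda n,l,z:print(n,np.round([onz(c,u,v,z)[:2] for u,v in l],4).tolist())
P('plate',[(273,21),(390,21),(278,255),(382,257)],.008)
P('jawtop',[(285,37),(379,37)],.092)
P('posttop',[(298,114),(368,114)],.082)
P('postbreak',[(298,130),(367,130)],.082)
P('nose',[(316,165),(348,165),(315,218),(349,218)],.107)
P('block',[(296,221),(355,221)],s['position'][2]-.105);print(s['position'])
R=Ro.from_rotvec(s['tool_rot']).as_matrix();print(R.round(3))
E
```

```text
plate [[0.502, 0.1282], [0.6088, 0.1311], [0.5058, -0.0986], [0.6154, -0.0979]]
jawtop [[0.5211, 0.1016], [0.5898, 0.1034]]
posttop [[0.5306, 0.0464], [0.5854, 0.0479]]
postbreak [[0.5307, 0.0341], [0.5852, 0.0355]]
nose [[0.546, 0.0101], [0.5699, 0.0107], [0.546, -0.0309], [0.5724, -0.0302]]
block [[0.5352, -0.0179], [0.5726, -0.0169]]
[ 0.55390961 -0.03206905  0.26919566]
[[-0.026  1.    -0.001]
 [ 1.     0.026  0.001]
 [ 0.001 -0.001 -1.   ]]
```

Request:
{"method": "step_arm", "body": {"commands": [{"travel": [0.05,0.003,0],"turn": [0,0,0]},{"travel": [0.102,0.0055,0],"turn": [0,0,0]},{"travel": [0.102,0.0055,0.05],"turn": [0,0,0]},{"travel": [0.102,0.0055,0.058],"turn": [0,0,0]},{"travel": [0.102,0.0055,0.058],"turn": [0,0,0]}]}}

```text
time: 4.65
position: [0.5553, 0.0701, 0.2102]
tool_rot: [-2.188, -2.251, 0.006]
ft_force: [-0.4, -0.4, -0.4]
grip_width: 0.411
grip_force: 55.0
```

```bash
python3 - <<'E'
from h import *
s=snap('scene','s3.png');snap('side','d3.png');w=snap('wrist','w4.png')
a=cv2.imread('pics/s3.png')[170:310,280:420];b=cv2.imread('pics/d3.png')[130:270,270:410];w=cv2.imread('pics/w4.png')
f=lambda i:cv2.resize(i,(400,400),interpolation=2)
cv2.imwrite('pics/m1.png',np.hstack([f(a),f(b)]));print(s['position'],s['tool_rot'],s['ft_force'])
E
```

```text
[0.55527494 0.0700627  0.21015374] [-2.18840501 -2.25073025  0.00586439] [-0.379363   -0.3709355  -0.39267416]
```

View pics/m1.png

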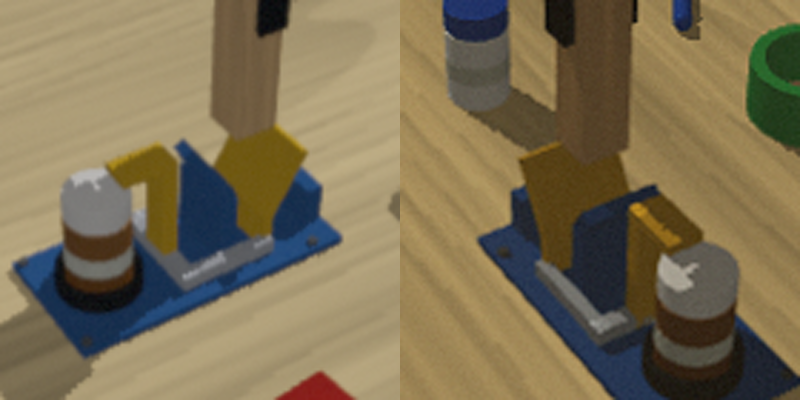

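Both views show the block hanging just above the mouth, between post and jaw. I'll lower it stepwise.

Request:
{"method": "step_arm", "body": {"commands": [{"travel": [-0.0015,0.001,0.01],"turn": [0,0,0]},{"travel": [-0.0015,0.001,0.02],"turn": [0,0,0]},{"travel": [-0.0015,0.001,0.03],"turn": [0,0,0]},{"travel": [-0.0015,0.001,0.04],"turn": [0,0,0]}]}}

```text
time: 5.2
position: [0.5581, 0.067, 0.171]
tool_rot: [2.192, 2.249, -0.002]
ft_force: [0.4, -3.2, 3.3]
grip_width: 0.408
grip_force: 55.0
```

Request:
{"method": "step_arm", "body": {"commands": [{"travel": [0,0,0.01],"turn": [0,0,0]},{"travel": [0,0,0.02],"turn": [0,0,0]},{"travel": [0,0,0.03],"turn": [0,0,0]}]}}

```text
time: 5.5
position: [0.5595, 0.0664, 0.1426]
tool_rot: [2.191, 2.246, 0.002]
ft_force: [0.5, -5.3, 4.9]
grip_width: 0.41
grip_force: 55.0
```

Request:
{"method": "step_arm", "body": {"commands": [{"travel": [0,0,0.01],"turn": [0,0,0]},{"travel": [0,0,0.018],"turn": [0,0,0]},{"travel": [0,0,0.024],"turn": [0,0,0]},{"travel": [0,0,0.027],"turn": [0,0,0]}]}}

```text
time: 5.9
position: [0.5575, 0.0671, 0.1136]
tool_rot: [-2.193, -2.25, 0.003]
ft_force: [0.6, -4.5, 1.3]
grip_width: 0.407
grip_force: 55.0
```

Request:
{"method": "step_arm", "body": {"commands": [{"travel": [0,0,0.002],"turn": [0,0,0]},{"travel": [0,0,0.002],"turn": [0,0,0]}]}}

```text
time: 6.1
position: [0.5576, 0.0674, 0.1127]
tool_rot: [-2.192, -2.25, 0.002]
ft_force: [-0.5, -5.9, 1.5]
grip_width: 0.409
grip_force: 55.0
```

Request:
{"method": "step_arm", "body": {"commands": [{"travel": [0,0,0.002],"turn": [0,0,0]},{"travel": [0,0,0.002],"turn": [0,0,0]}]}}

```text
time: 6.3
position: [0.5577, 0.0674, 0.1127]
tool_rot: [2.192, 2.25, -0.002]
ft_force: [-4.6, -6.1, 12.3]
grip_width: 0.405
grip_force: 55.0
```

Request:
{"method": "step_arm", "body": {"commands": [{"travel": [0,0,0.001],"turn": [0,0,0]},{"travel": [0,0,0.001],"turn": [0,0,0]}]}}

```text
time: 6.5
position: [0.5578, 0.0674, 0.1127]
tool_rot: [2.192, 2.25, -0.002]
ft_force: [-5.9, -6.8, 17.5]
grip_width: 0.409
grip_force: 55.0
```

The force rises at constant height, so the block is on the base plate. I'll release it.

Request:
{"method": "step_arm", "body": {"commands": [{"travel": [0,0,-0.002],"turn": [0,0,0]},{"travel": [0,0,-0.002],"turn": [0,0,0]},{"travel": [0,0,-0.002],"turn": [0,0,0]},{"travel": [0,0,-0.002],"turn": [0,0,0]},{"travel": [0,0,-0.002],"turn": [0,0,0]}], "gripper": 1}}

```text
time: 7.0
position: [0.5578, 0.0686, 0.1113]
tool_rot: [-2.191, -2.25, 0.0]
ft_force: [-0.4, 0.0, 0.6]
grip_width: 0.778
grip_force: 0.0
```

Request:
{"method": "step_arm", "body": {"commands": [{"travel": [0,0,0],"turn": [0,0,0]},{"travel": [0,0,0],"turn": [0,0,0]},{"travel": [0,0,0],"turn": [0,0,0]},{"travel": [0,0,-0.05],"turn": [0,0,0]},{"travel": [0,0,-0.1],"turn": [0,0,0]}]}}

```text
time: 7.5
position: [0.5567, 0.0678, 0.2113]
tool_rot: [-2.19, -2.248, 0.005]
ft_force: [2.3, 1.4, 0.3]
grip_width: 1.0
grip_force: 0.0
```

Request:
{"method": "step_arm", "body": {"commands": [{"travel": [-0.122,0,-0.01],"turn": [0,0,0]},{"travel": [-0.122,0,-0.01],"turn": [0,0,0]},{"travel": [-0.122,0,-0.01],"turn": [0,0,0]},{"travel": [-0.122,0,-0.01],"turn": [0,0,0]}]}}

```text
time: 7.9
position: [0.5612, -0.0595, 0.2223]
tool_rot: [2.2, 2.24, -0.001]
ft_force: [0.4, 0.4, 0.7]
grip_width: 0.997
grip_force: 0.0
```

```bash
python3 - <<'E'
from h import *
s=snap('wrist','w5.png');c=cam('wrist',s);print(s['position'])
print(proj(c,(.5595,-.0545,.096)))
E
```

```text
[ 0.56115622 -0.05953903  0.22232095]
[322.35320035 225.67719057]
```

View pics/w5.png

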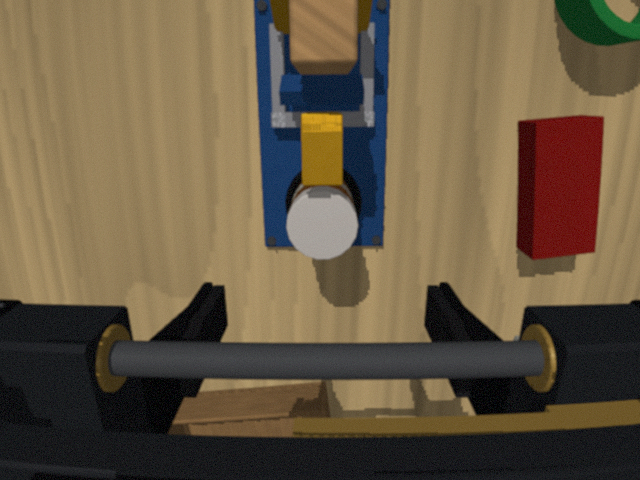

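The cap is centred at about (322,223), with the rim's far edge near row 189 and the nose tip near row 185. I'll check the clearance.

```bash
python3 - <<'E'
from h import *
s=ctrl.get_state();c=cam('wrist',s);R=Ro.from_rotvec(s['tool_rot']).as_matrix()
j=[onz(c,u,v,.096) for u,v in((287,223),(358,223),(322,259))];print(np.round(j,4))
print('nose',onz(c,322,185,.107),onz(c,322,192,.099))
m=np.array([(j[0][0]+j[1][0])/2,j[2][1]+.025,.07]);print(m,s['position'],R.T@(m-s['position']),R.round(3))
E
```

```text
[[ 0.5351 -0.0492  0.096 ]
 [ 0.5838 -0.0482  0.096 ]
 [ 0.5596 -0.0751  0.096 ]]
nose [ 0.55866463 -0.020315    0.107     ] [ 0.55872199 -0.02649395  0.099     ]
[ 0.55947052 -0.05007713  0.07      ] [ 0.56116549 -0.05602638  0.22191533] [ 0.00601157 -0.00162687  0.15191362] [[-0.022  1.     0.   ]
 [ 1.     0.022 -0.   ]
 [-0.     0.    -1.   ]]
```

Request:
{"method": "step_arm", "body": {"commands": [{"travel": [0.0025,-0.0015,0.05],"turn": [0,0,0]},{"travel": [0.0025,-0.0015,0.08],"turn": [0,0,0]},{"travel": [0.0025,-0.0015,0.08],"turn": [0,0,0]}]}}

```text
time: 8.25
position: [0.556, -0.049, 0.1369]
tool_rot: [-2.183, -2.248, 0.009]
ft_force: [-1.3, 1.3, -0.3]
grip_width: 0.997
grip_force: 0.0
```

Request:
{"method": "step_arm", "body": {"commands": [{"travel": [0,0,0.03],"turn": [0,0,0]},{"travel": [0,0,0.055],"turn": [0,0,0]},{"travel": [0,0,0.071],"turn": [0,0,0]},{"travel": [0,0,0.071],"turn": [0,0,0]}]}}

```text
time: 8.65
position: [0.559, -0.05, 0.07]
tool_rot: [-2.189, -2.25, 0.002]
ft_force: [0.1, 0.6, 0.5]
grip_width: 1.0
grip_force: 0.0
```

Request:
{"method": "step_arm", "body": {"commands": [{"travel": [-0.003,0,0],"turn": [0,0,0]},{"travel": [-0.003,0,0],"turn": [0,0,0]},{"travel": [-0.003,0,0],"turn": [0,0,0]},{"travel": [-0.003,0,0],"turn": [0,0,0]},{"travel": [-0.003,0,0],"turn": [0,0,0]}], "gripper": 0.4, "force": 30}}

```text
time: 9.15
position: [0.56, -0.0544, 0.0713]
tool_rot: [2.192, 2.25, 0.001]
ft_force: [0.6, 0.6, 0.9]
grip_width: 0.63
grip_force: 0.0
```

Request:
{"method": "step_arm", "body": {"commands": [{"travel": [0,0,0],"turn": [0,0,0]},{"travel": [0,0,0],"turn": [0,0,0]},{"travel": [0,0,0],"turn": [0,0,0]},{"travel": [0,0,0],"turn": [0,0,0]}]}}

```text
time: 9.55
position: [0.5597, -0.0545, 0.071]
tool_rot: [-2.192, -2.25, 0.0]
ft_force: [-2.5, 0.2, 3.5]
grip_width: 0.57
grip_force: 30.0
```

Gripped (0.57 × 87 ≈ 50 mm). I'll lift straight up, slowly at first.

Request:
{"method": "step_arm", "body": {"commands": [{"travel": [0,0,-0.01],"turn": [0,0,0]},{"travel": [0,0,-0.025],"turn": [0,0,0]},{"travel": [0,0,-0.05],"turn": [0,0,0]},{"travel": [0,0,-0.09],"turn": [0,0,0]},{"travel": [0,0,-0.13],"turn": [0,0,0]}]}}

```text
time: 10.05
position: [0.5594, -0.0545, 0.2026]
tool_rot: [-2.192, -2.25, 0.0]
ft_force: [0.2, 0.5, -1.0]
grip_width: 0.565
grip_force: 30.0
```

```bash
python3 - <<'E'
from h import *
s=snap('scene','s6.png');snap('side','d6.png')
a=cv2.imread('pics/s6.png')[150:360,100:420];b=cv2.imread('pics/d6.png')[130:480,270:550]
cv2.imwrite('pics/m6.png',np.hstack([cv2.resize(a,(440,289)),cv2.resize(b,(231,289))]) if 0 else np.hstack([cv2.resize(a,None,fx=1.4,fy=1.4),cv2.resize(b,None,fx=.84,fy=.84)]))
R=Ro.from_rotvec(s['tool_rot']).as_matrix();print(s['position'],s['ft_force'],R.T@([.495,-.352,.2]-s['position']),R.round(3))
t=ctrl.camera_model('side')
E
```

```text
[ 0.55940256 -0.05447133  0.20256538] [ 0.23705985  0.53305711 -1.04641675] [-0.29574387 -0.07215571  0.00258828] [[-0.026  1.    -0.   ]
 [ 1.     0.026 -0.   ]
 [-0.    -0.    -1.   ]]
```

View pics/m6.png

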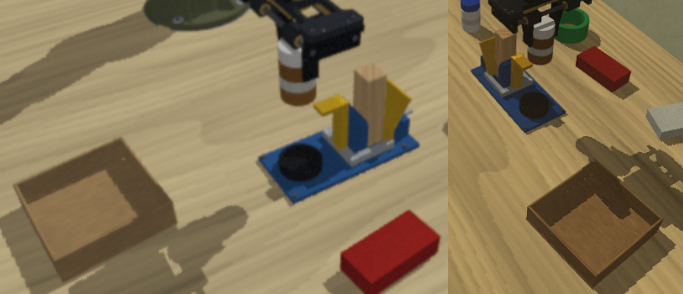

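The jar is held and the block stays wedged with the catch open. Next, the carton.

Request:
{"method": "step_arm", "body": {"commands": [{"travel": [-0.03,-0.007,0],"turn": [0,0,0]},{"travel": [-0.07,-0.017,0],"turn": [0,0,0]},{"travel": [-0.11,-0.027,0],"turn": [0,0,0]},{"travel": [-0.15,-0.037,0],"turn": [0,0,0]},{"travel": [-0.19,-0.046,0],"turn": [0,0,0]}]}}

```text
time: 10.65
position: [0.518, -0.247, 0.2009]
tool_rot: [2.192, 2.25, 0.0]
ft_force: [0.6, -0.4, -1.4]
grip_width: 0.568
grip_force: 30.0
```

Request:
{"method": "step_arm", "body": {"commands": [{"travel": [-0.04,-0.01,0],"turn": [0,0,0]},{"travel": [-0.08,-0.02,0],"turn": [0,0,0]},{"travel": [-0.106,-0.026,0],"turn": [0,0,0]},{"travel": [-0.106,-0.026,0],"turn": [0,0,0]},{"travel": [-0.106,-0.026,0.02],"turn": [0,0,0]}]}}

```text
time: 11.15
position: [0.4966, -0.3541, 0.1833]
tool_rot: [2.191, 2.244, 0.002]
ft_force: [1.0, 0.0, -2.0]
grip_width: 0.568
grip_force: 30.0
```

```bash
python3 - <<'E'
from h import *
s=snap('scene','s7.png');snap('side','d7.png')
print(s['position'],s['ft_force'])
a=cv2.imread('pics/s7.png')[150:360,60:300];b=cv2.imread('pics/d7.png')[230:480,330:560]
cv2.imwrite('pics/m7.png',np.hstack([cv2.resize(a,(400,350)),cv2.resize(b,(350,350))]))
E
```

```text
[ 0.49663656 -0.3541374   0.18327127] [ 0.9735119   0.00534642 -1.95966053]
```

View pics/m7.png

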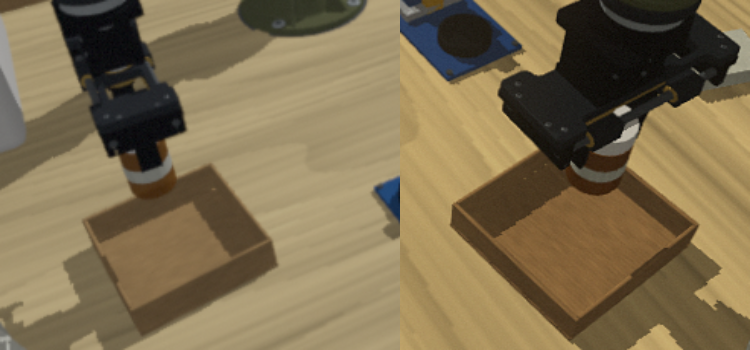

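The jar hangs over the middle of the carton, allowing for its height. I'll lower it.

Request:
{"method": "step_arm", "body": {"commands": [{"travel": [0,0,0.04],"turn": [0,0,0]},{"travel": [0,0,0.075],"turn": [0,0,0]},{"travel": [0,0,0.095],"turn": [0,0,0]},{"travel": [0,0,0.108],"turn": [0,0,0]},{"travel": [0,0,0.112],"turn": [0,0,0]}]}}

```text
time: 11.75
position: [0.4954, -0.3512, 0.0678]
tool_rot: [-2.19, -2.25, 0.0]
ft_force: [-1.0, 0.7, -0.9]
grip_width: 0.571
grip_force: 30.0
```

Request:
{"method": "step_arm", "body": {"commands": [{"travel": [0,0,0.002],"turn": [0,0,0]},{"travel": [0,0,0.002],"turn": [0,0,0]}]}}

```text
time: 11.95
position: [0.4964, -0.3526, 0.068]
tool_rot: [2.19, 2.249, 0.001]
ft_force: [0.3, 0.7, -2.0]
grip_width: 0.566
grip_force: 30.0
```

Request:
{"method": "step_arm", "body": {"commands": [{"travel": [0,0,0.002],"turn": [0,0,0]},{"travel": [0,0,0.002],"turn": [0,0,0]}]}}

```text
time: 12.15
position: [0.4959, -0.3525, 0.0655]
tool_rot: [2.191, 2.249, 0.001]
ft_force: [-0.6, 0.5, -2.2]
grip_width: 0.569
grip_force: 30.0
```

Request:
{"method": "step_arm", "body": {"commands": [{"travel": [0,0,0.001],"turn": [0,0,0]},{"travel": [0,0,0.001],"turn": [0,0,0]}]}}

```text
time: 12.35
position: [0.496, -0.3525, 0.065]
tool_rot: [2.191, 2.249, 0.001]
ft_force: [-1.6, 0.1, 5.6]
grip_width: 0.569
grip_force: 30.0
```

Request:
{"method": "step_arm", "body": {"commands": [{"travel": [0,0,0.001],"turn": [0,0,0]},{"travel": [0,0,0.001],"turn": [0,0,0]}]}}

```text
time: 12.55
position: [0.496, -0.3526, 0.065]
tool_rot: [2.191, 2.249, 0.001]
ft_force: [-3.8, 2.4, 11.3]
grip_width: 0.571
grip_force: 30.0
```

Contact with the carton floor. I'll ease off, open and retreat.

Request:
{"method": "step_arm", "body": {"commands": [{"travel": [0,0,-0.0015],"turn": [0,0,0]},{"travel": [0,0,-0.0015],"turn": [0,0,0]},{"travel": [0,0,-0.0015],"turn": [0,0,0]},{"travel": [0,0,-0.0015],"turn": [0,0,0]},{"travel": [0,0,-0.0015],"turn": [0,0,0]}], "gripper": 1}}

```text
time: 13.05
position: [0.4955, -0.3522, 0.064]
tool_rot: [-2.192, -2.25, 0.0]
ft_force: [-0.0, -0.0, -0.2]
grip_width: 0.93
grip_force: 0.0
```

Request:
{"method": "step_arm", "body": {"commands": [{"travel": [0,0,0],"turn": [0,0,0]},{"travel": [0,0,0],"turn": [0,0,0]},{"travel": [0,0,-0.03],"turn": [0,0,0]},{"travel": [0,0,-0.08],"turn": [0,0,0]},{"travel": [0,0,-0.13],"turn": [0,0,0]}]}}

```text
time: 13.55
position: [0.4948, -0.3518, 0.1949]
tool_rot: [-2.191, -2.249, 0.001]
ft_force: [1.1, -0.2, 0.2]
grip_width: 0.998
grip_force: 0.0
```

Request:
{"method": "step_arm", "body": {"commands": [{"travel": [0.05,0,-0.05],"turn": [0,0,0]},{"travel": [0.09,0,-0.05],"turn": [0,0,0]},{"travel": [0.12,0,-0.05],"turn": [0,0,0]},{"travel": [0.12,0,-0.05],"turn": [0,0,0]},{"travel": [0.12,0,-0.05],"turn": [0,0,0]}]}}

```text
time: 14.05
position: [0.4926, -0.2316, 0.2446]
tool_rot: [2.189, 2.252, 0.0]
ft_force: [-0.0, 0.0, -0.4]
grip_width: 1.001
grip_force: 0.0
```

```bash
python3 - <<'E'
from h import *
s=snap('scene','s8.png');snap('side','d8.png')
a=cv2.imread('pics/s8.png')[150:360,60:420];b=cv2.imread('pics/d8.png')[130:480,270:560]
cv2.imwrite('pics/m8.png',np.hstack([cv2.resize(a,(480,280)),cv2.resize(b,(232,280))]))
E
```

```text
(no output)
```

View pics/m8.png

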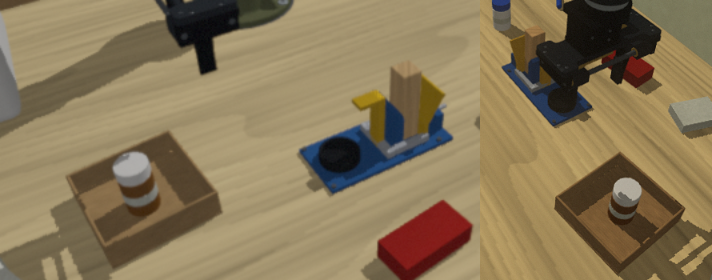

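The jar stands upright in the carton, the block is still wedged with the catch open, and the arm is clear.

```bash
python3 -c "
from bench import ctrl
print(ctrl.close_job())"
```

```text
the job is handed in; nothing more can be done
None
```

The block is wedged down to the clamp's base plate and holds the catch open, the amber jar stands upright in the carton, and the job was handed in at about 14 s; I have not seen the verdict.

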